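# Clamp a cast lug in the drill jig with its eccentric

## Robot

A 7-joint arm with a two-finger parallel gripper is mounted at the origin on the work surface. World frame = base frame: x ahead of the robot, y to its left, z up, the work surface at z = 0. Lengths are in mm, angles in rad, forces in N, time in s.
With the tool pointing down it reaches from about 425 to 950 mm from the base axis. Payload 4.7 kg.
Tool frame: the origin (TCP) lies at the very end of the fingers, on their centre line; the grasp point (between the pads) lies 19 mm behind it; z points along the fingers, y is the direction in which the jaws open and shut (so a half turn about z gives the same grasp; the last joint's range is limited). The gripper opens to 85 mm and grips with 20 to 120 N. Pads are 22 mm wide; open, the fingers measure 114 mm over their backs; the gripper's body (76 mm by 85 mm) begins 54 mm behind the grasp point. The pads swing forward as they close: fully open they stand 13 mm farther back than shut.
Start: joints at [1.286, 0.469, -0.049, 1.532, 0.024, 1.141, -0.082], TCP at [170.837, -653.044, 195.435] pointing down, gripper open.
Joint ranges: [-2.59, 2.59], [-0.33, 1.99], [-1.39, 1.29], [0.1, 2.45], [-1.04, 4.18], [0.21, 1.99], [-2.66, 2.66]. Speed limits (rad/s): [2.57, 2.57, 3.14, 3.14, 3.14, 3.14, 3.14].

## Interface

Orientations are given as a 3x3 rotation matrix whose columns are the frame's x, y, z axes.
In Python, from plant import env, claw, kin, telemetry, eyes, order gives the robot as it stands. Calls block until the motion is done:
- env.move_ptp(position, orientation): joint-space move of the TCP to a pose.
- env.move_straight(position, rotation=None, vel=150, contact_N=None): straight line of the TCP; rotation=None keeps the orientation; vel is the mean speed in mm/s. With contact_N (N) it stops when the force on the tool has changed by that much, and returns True; else False.
- env.goto_joints(angles): joint-space move.
- claw.set_gripper(opening, squeeze=None): finger opening in mm; squeeze is the grip in N (None keeps the last); returns when the fingers have stopped.
- env.hold(seconds).
- kin.inverse_kinematics(position, orientation): joint angles nearest the present ones, or None.
- telemetry.read_state(): the state.
- eyes.grab_frame(name): name is "scene" or "top" or "wrist"; returns (picture, depth): 480x640x3 uint8, blue, green, red; 480x640 float32, mm along the optical axis (not along the pixel's ray), 0 where there is no reading.
- eyes.calibration(name): a dict with "intrinsics" (3x3 intrinsics, pixels), "camera_from_world" (4x4, takes a point from world to camera coordinates); the wrist camera has in their place "tool_from_camera" (4x4, takes a point from camera to tool coordinates, whose origin is the TCP and whose axes are the flange's). Camera axes: x right, y up, looking along -z (the intrinsics and any distortion apply to the point x, -y, -z); pixel columns grow to the right and rows downward; lengths in mm; the calibration is good to about 2 mm. A picture is of the moment at which its call begins: read the wrist's pose just before it. calibration takes no time and is no camera call.
A pose or a line that the arm cannot do raises env.Unreachable and nothing moves.
- order.sign_off(): hands the job in, once; it reports no verdict.
Trained networks look in the newest picture that a camera, given by its name, has taken for a name from the list of things; names that differ only in an ending like _2 or _b are one class to them, and where a whole thing is asked for, a point or a joint stands for the part that bears it (a point fixed in the world has none). Each returns a list of dicts, best first, with "score" (0 to 1); they miss things now and then, are a little off and sometimes report something else, mostly with a low value. They report only what shows in the picture. A call takes as long as a camera call. They do not tell look-alikes from the thing itself.
- eyes.look_for(label, camera): "box" ([left, top, right, bottom] in pixels, round what is visible of it).
The state is a dict: "time": time; "qpos": joint angles; "qd": joint speeds; "effort": joint torques, N m; "tool_pos": TCP position; "orientation": TCP orientation; "ft_force": force on the tool from outside, world axes, zero at the start; "torque": the same for the moment, N m; "grip_width": finger opening in mm.
Only numpy, scipy, OpenCV 4.12 (cv2) and the standard library are available. Lean on these libraries where they do the work, as an engineer would, in place of code of your own. Each camera call takes 0.05 s, during which the arm holds its last target. There are 200 camera calls.

## Task

Take the aluminium lug from its wooden pocket, set it down on the bench and take it again by its wide head, and lay it flat in the steel drill jig: shank between fence and eccentric, its end up against the end stop. Then turn the eccentric's bar handle clockwise until its lobe bears firmly on the shank and clamps it against the fence - hand-tight, do not force it - and let go. Leave the other things on the bench where they are.

Things in the scene. Friction and masses are not known exactly. Their poses are not given: they have to be found in the camera images.
- lug_center (a point): The loose lug: a plain cast aluminium block 145 mm long, 36 mm high, about 0.36 kg. Point mid-length, half-way up (18 mm above its underside). x axis along its length to the shank's end, z up. Shank: x -22.5 to +72.5 mm, 36 mm wide; head: x -72.5 to -22.5 mm, 52 mm wide. Starts flat on the bench, its head in the pocket, some 90 mm of shank outside.
- lug_head (a point): Centre of the lug's head, half-way up; the head is 50 mm long, 52 mm wide, 36 mm high, with a bore mark on top. Axes as for the lug.
- lug_tip (a point): Centre of the end face of the lug's shank, 18 mm above its underside. Axes as for the lug.
- pocket: Fixed wooden pocket, no floor, open at the top and +x side: cheeks 55 mm high, 13 mm thick, 62 mm apart, from x = -86 to -20 mm, back wall to x = -99 mm: no room for fingers beside the head. Origin on the bench under the lug's middle; x points the way the shank sticks out. Pocket and jig stand one left, one right of the robot, either way round.
- free_bench (a point): A fixed point on the bench top midway between pocket and jig: 80 mm before and behind it (x) and 50 mm to either side (y) the bench is free, for setting the lug down.
- jig: Fixed drill jig, a steel base plate 12 mm thick. Origin on the bench below the bed; x points from the loading side to the end stop, z up. Plate: x -103 to +102 mm, y -122 to +62 mm. End stop: face at x = +85 mm (y -27 to +35 mm), 30 mm high above the plate. The eccentric stands on the -y side, the fence on the +y side. The lug lies on the plate along x, shank end towards +x.
- jig_bed (a point): Point on the jig's plate (12 mm above the bench) below the lug's middle when that is home (jig x = +12.5 mm, y = 0), axes as the jig's. Fence: steel bar 22 mm thick, jig x +8 to +85 mm, 30 mm above the plate, bolted in slots: its face lies anywhere from jig y = +17 to +23 mm and is not measured. The home lug's head is clear of fence and eccentric, with room for fingers.
- cam_grip (a point): Middle of the eccentric's black bar handle, on its upright turning axis (jig x = +42, y = -52 mm), 68 mm above the bench. Bar 60 mm long, 16 mm wide, 32 mm high (52 to 84 mm above the bench) on a short neck over the disc; its length is this point's x axis, square to the lobe, which points to this point's -y. Turned, it passes 4 mm over the home shank.
- cam_lobe (a point): Outermost point of the eccentric's lobe, 43 mm from the axis. The eccentric is a steel disc of 32 mm radius, 13 to 41 mm above the bench, its centre 11 mm off the turning axis: towards the fence it reaches 21 mm from the axis when fully open, 43 mm at most. At the start 11 to 18 mm of play is left for the shank.
- cam (a joint): Eccentric's angle, rad: 0 = lobe straight away from the fence (open), growing clockwise seen from above, stop at 3.1. Starts between 0.1 and 0.6; meets a shank lying on the fence between about 1.6 and 2.3. Turns with 0.15 N m friction, then the torque climbs steeply, 0.3 to 0.5 N m per 10 N on the shank (hand-tight: 1 to 1.5 N m). Stays where left; regrasp it if the wrist cannot turn so far.
- mug_mid (a point): White mug, 80 mm across, 95 mm high, to be left alone. Point half-way up.
- spray_mid (a point): Spray can, 66 mm across, 190 mm high, to be left alone. Point half-way up.
- jar_mid (a point): Glass jar with a steel cap, 80 mm across, 100 mm high, to be left alone. Point half-way up.
- tape_mid (a point): Roll of tape lying flat, 100 mm across, 45 mm high, to be left alone. Point half-way up.
- bolts_mid (a point): Open cardboard box 90 x 120 x 50 mm, to be left alone. Point half-way up.
- hammer_grip (a point): Hammer lying on the far side, to be left alone. Point on its handle.
- wrench_grip (a point): Wrench lying close to the robot, to be left alone. Point on its handle.
Things that resemble listed ones, but are neither listed nor needed, are in the scene too. Of the things that look like the part that bears lug_center, the smaller one is meant. Leave any green look-alike of the pocket alone.

How it is judged:
By the outcome, as a careful person would: the job done as asked, in the order asked, and still so for the second after the job is handed in, with the robot touching nothing.
It also fails if it takes over 72 s, if anything falls off the work surface, if the arm or the gripper's body presses on something with over 40 N, if the wrist force passes 120 N, or if a joint passes its speed limit or range.

## Working session

There is one attempt and no reset: what is moved stays moved. The work goes in short steps, each a Python script; the robot and the scene stay as the last script left them, time stands still between calls to the robot, and variables do not carry over. Pictures are saved under pics/ and viewed, about 8 in all and at most 12, crops included, and the job is handed in when it is done.

```bash
ls; mkdir -p pics
cat > h.py <<'E'
import numpy as np, cv2
from plant import env, claw, kin, telemetry, eyes, order
def grab(n):
    s=telemetry.read_state(); p,d=eyes.grab_frame(n); c=eyes.calibration(n); K=np.array(c["intrinsics"])
    if "camera_from_world" in c: W=np.linalg.inv(np.array(c["camera_from_world"]))
    else:
        T=np.eye(4);T[:3,:3]=s["orientation"];T[:3,3]=s["tool_pos"];W=T@np.array(c["tool_from_camera"])
    return p,d,K,W
def cloud(d,K,W):
    v,u=np.mgrid[:480,:640]; z=d
    P=np.stack([(u-K[0,2])/K[0,0]*z,-(v-K[1,2])/K[1,1]*z,-z],-1)
    P=P@W[:3,:3].T+W[:3,3]; P[d<=0]=np.nan
    return P
def R(a):  # tool down, jaws (y) axis at: x axis angle a
    c,s=np.cos(a),np.sin(a)
    return np.array([[c,s,0],[s,-c,0],[0,0,-1.]])
E
python3 - <<'E'
from h import *
print(telemetry.read_state()["time"])
for n in("scene","top"):
    print(n,{k:np.round(v,3).tolist() if not isinstance(v,(str,dict)) else v for k,v in eyes.calibration(n).items()})
    p,d,K,W=grab(n); cv2.imwrite(f"pics/{n}0.png",p); np.savez(f"{n}0.npz",p=p,d=d,K=K,W=W)
    P=cloud(d,K,W)
    for l in("lug_center","pocket","jig","cam_grip","mug_mid","spray_mid","jar_mid","tape_mid","bolts_mid"):
        for r in eyes.look_for(l,n)[:3]:
            b=np.array(r["box"]); u,v=int((b[0]+b[2])/2),int((b[1]+b[3])/2)
            print(l,round(r["score"],2),b.round().tolist(),P[min(v,479),min(u,639)].round())
E
```

```text
pics
0.0
scene {'intrinsics': [[435.797, 0.0, 324.04], [0.0, 435.797, 247.378], [0.0, 0.0, 1.0]], 'camera_from_world': [[-0.697, 0.716, 0.021, 398.734], [-0.442, -0.453, 0.774, 154.397], [0.564, 0.531, 0.632, -1622.09], [0.0, 0.0, 0.0, 1.0]]}
lug_center 0.71 [434.0, 247.0, 471.0, 305.0] [330. 279.  49.]
pocket 0.9 [320.0, 203.0, 356.0, 232.0] [ 360. -142.   54.]
pocket 0.86 [379.0, 288.0, 422.0, 333.0] [538. 249.  38.]
jig 0.94 [240.0, 223.0, 322.0, 274.0] [ 592. -168.   38.]
cam_grip 0.97 [256.0, 227.0, 278.0, 247.0] [ 599. -231.   49.]
mug_mid 0.73 [274.0, 271.0, 302.0, 312.0] [736.  26.  89.]
mug_mid 0.56 [470.0, 311.0, 508.0, 355.0] [400. 446.  -2.]
spray_mid 0.73 [254.0, 227.0, 275.0, 248.0] [ 603. -235.   50.]
spray_mid 0.67 [427.0, 316.0, 470.0, 388.0] [645. 440. 138.]
jar_mid 0.57 [250.0, 170.0, 273.0, 202.0] [ 431. -458.   66.]
tape_mid 0.56 [468.0, 311.0, 507.0, 354.0] [406. 443.   1.]
bolts_mid 0.93 [287.0, 319.0, 343.0, 378.0] [769. 157.   2.]
top {'intrinsics': [[494.159, 0.0, 321.164], [0.0, 494.159, 241.565], [0.0, 0.0, 1.0]], 'camera_from_world': [[-0.014, -1.0, -0.00
[... 370 characters left out ...]
5.0, 280.0] [ 557. -214.    8.]
cam_grip 0.88 [391.0, 216.0, 416.0, 246.0] [ 578. -243.   81.]
mug_mid 0.84 [307.0, 168.0, 334.0, 212.0] [733.  -3.   2.]
mug_mid 0.67 [471.0, 276.0, 506.0, 302.0] [ 408. -470.  102.]
spray_mid 0.98 [150.0, 206.0, 191.0, 239.0] [591. 404. 182.]
jar_mid 0.89 [470.0, 274.0, 506.0, 302.0] [ 408. -470.  102.]
jar_mid 0.52 [228.0, 209.0, 261.0, 261.0] [583. 227.  33.]
jar_mid 0.4 [388.0, 216.0, 413.0, 244.0] [ 585. -234.   81.]
tape_mid 0.57 [150.0, 271.0, 188.0, 306.0] [430. 458.   1.]
tape_mid 0.18 [229.0, 208.0, 259.0, 260.0] [587. 228.  28.]
bolts_mid 0.62 [243.0, 157.0, 286.0, 191.0] [783. 172.   5.]
bolts_mid 0.23 [307.0, 168.0, 335.0, 213.0] [729.  -3.   3.]
```

Run:
```python
import cv2
p=cv2.imread("pics/top0.png"); c=p[150:380,140:520]
cv2.imwrite("pics/top0c.png",cv2.resize(c,None,fx=2.1,fy=2.1,interpolation=cv2.INTER_CUBIC))
```

```text
(no output)
```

View pics/top0c.png

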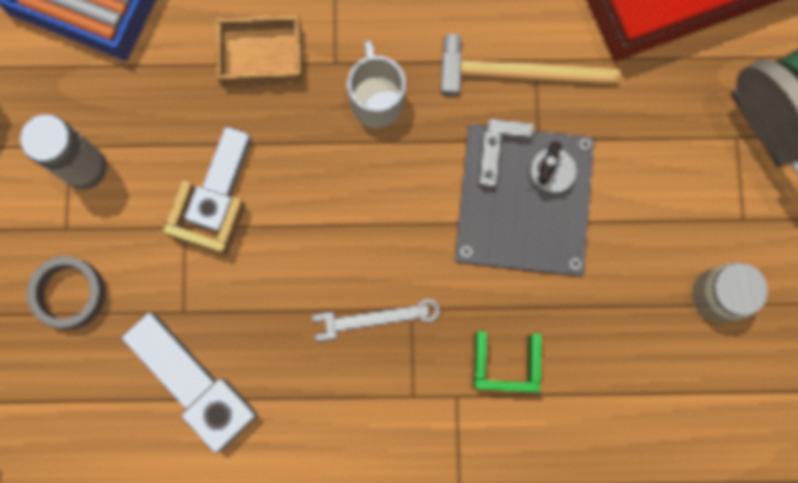

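The top crop shows the lug in the wooden pocket at crop (208,178), i.e. image (239,235). The larger look-alike is at crop (190,380), and the green pocket at (508,360) is also a decoy. The smaller, pocketed lug is the one meant. The jig is at crop (525,200), with its fence at (490,160), stop at (510,128) and eccentric at (553,170). Next I fit the poses from depth.

```bash
cat >> h.py <<'E'
def lugfit(P,c,r=130,z0=26,z1=45,name=""):
    """min-area rect + PCA of points at lug-top height around c"""
    m=(P[...,2]>z0)&(P[...,2]<z1)&(np.hypot(P[...,0]-c[0],P[...,1]-c[1])<r)
    return P[m]
E
python3 - <<'E'
from h import *
print(np.round(eyes.calibration("wrist")["tool_from_camera"],3).tolist(),np.round(eyes.calibration("wrist")["intrinsics"],1).tolist())
D=np.load("top0.npz");P=cloud(D["d"],D["K"],D["W"]);img=D["p"]
# bench height
print("bench z",np.nanmedian(P[250:270,290:340,2]))
# plate
m=np.zeros((480,640),bool);m[195:300,340:440]=1
m&=(P[...,2]>6)&(P[...,2]<20); n,l,s,c=cv2.connectedComponentsWithStats(m.astype(np.uint8)); k=1+np.argmax(s[1:,4])
q=P[l==k]; print("plate z",np.median(q[:,2]),cv2.minAreaRect(q[:,:2].astype(np.float32)),cv2.boxPoints(cv2.minAreaRect(q[:,:2].astype(np.float32))).round().tolist())
# cam handle
m=(P[...,2]>62)&(P[...,2]<95)&(np.abs(P[...,0]-595)<60)&(np.abs(P[...,1]+240)<60)
q=P[m]; print("handle",len(q),q.mean(0),cv2.minAreaRect(q[:,:2].astype(np.float32)))
# lug shank: bright grey pixels
g=img.astype(int); sat=g.max(2)-g.min(2)
m=(P[...,2]>28)&(P[...,2]<43)&(sat<45)&(np.abs(P[...,0]-580)<120)&(np.abs(P[...,1]-235)<70)
q=P[m];print("lug",len(q),q.mean(0),cv2.minAreaRect(q[:,:2].astype(np.float32)),cv2.boxPoints(cv2.minAreaRect(q[:,:2].astype(np.float32))).round().tolist())
m=(P[...,2]>46)&(P[...,2]<65)&(np.abs(P[...,0]-540)<90)&(np.abs(P[...,1]-240)<80)
q=P[m];print("pocket",len(q),cv2.minAreaRect(q[:,:2].astype(np.float32)),cv2.boxPoints(cv2.minAreaRect(q[:,:2].astype(np.float32))).round().tolist())
E
```

```text
[[-0.001, 0.961, 0.277, 71.069], [1.0, 0.001, 0.0, -0.795], [0.0, 0.277, -0.961, -179.517], [0.0, 0.0, 0.0, 1.0]] [[427.7, 0.0, 323.0], [0.0, 427.7, 240.7], [0.0, 0.0, 1.0]]
bench z -0.5538914676294553
plate z 11.677428371353017 ((552.0675048828125, -213.33340454101562), (185.87460327148438, 211.61083984375), 82.3873291015625) [[435.0, -291.0], [645.0, -319.0], [669.0, -135.0], [460.0, -107.0]]
handle 121 [ 589.92098267 -239.15608253   80.9795977 ] ((591.901611328125, -240.8644256591797), (16.30899429321289, 59.9697151184082), 68.19142150878906)
lug 671 [579.238002   227.67962252  35.51286029] ((587.2974853515625, 226.35400390625), (58.16658401489258, 146.8545379638672), 69.23530578613281) [[508.0, 225.0], [646.0, 173.0], [666.0, 228.0], [529.0, 280.0]]
pocket 346 ((527.7315673828125, 245.39999389648438), (89.36860656738281, 79.77008819580078), 70.2156753540039) [[475.0, 217.0], [550.0, 190.0], [580.0, 274.0], [505.0, 301.0]]
```

Run:
```python
from h import *
P=np.concatenate([cloud(D["d"],D["K"],D["W"]).reshape(-1,3) for D in (np.load("top0.npz"),np.load("scene0.npz"))])
r=np.hypot(P[:,0],P[:,1]);a=np.degrees(np.arctan2(P[:,1],P[:,0]))
for a0 in range(-85,40,15):
    m=(a>a0)&(a<a0+15)&(P[:,2]<400)
    print(a0,[int(np.nanmax(np.append(P[m&(r>r0)&(r<r0+100),2],-9))) for r0 in range(400,1000,100)])
t=np.deg2rad(-20.2); q0=telemetry.read_state()["qpos"]
env.move_straight([170.8,-653,270],vel=250)
env.move_ptp([585-15,225+5,230],R(t))
s=telemetry.read_state();print(s["time"],np.round(s["qpos"],2),s["tool_pos"])
p,d,K,W=grab("wrist");cv2.imwrite("pics/w1.png",p);np.savez("w1.npz",p=p,d=d,K=K,W=W)
```

```text
-85 [9, 314, 399, 398, 10, -9]
-70 [9, 10, 10, 10, 11, 8]
-55 [9, 102, 109, 123, 204, 192]
-40 [59, 29, 46, 26, 205, 185]
-25 [21, 49, 90, 34, 118, 119]
-10 [15, 9, 100, 99, 28, 10]
5 [9, 56, 44, 57, 57, 68]
20 [11, 62, 63, 196, 74, 80]
35 [59, 56, 51, 197, 246, 247]
4.8333 [-0.84  0.37  0.53  1.67 -0.2   1.16 -2.19] [570.41310608 229.02100458 230.12185172]
```

View pics/w1.png

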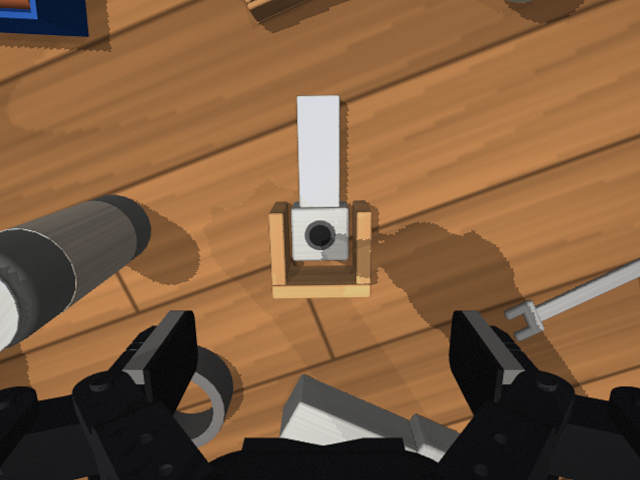

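The wrist view shows the lug at column ~319, with its shank end at row 97 and the head's bore at (320,235), seated between the pocket cheeks. Next I fit it from the wrist depth and grasp it.

```bash
cat >> h.py <<'E'
def fit_lug(P,img,c,ang,ztop=36,wide=60):
    """returns (mid xy, angle, z) from top-face points: angle/lateral from shank edges, length position from extreme ends"""
    g=img.astype(int); sat=g.max(2)-g.min(2)
    m=(abs(P[...,2]-ztop)<5)&(sat<40)
    for _ in range(3):
        ex=np.array([np.cos(ang),np.sin(ang)]);ey=np.array([-ex[1],ex[0]])
        Q=P[m][:,:2]-c; x=Q@ex;y=Q@ey; k=(abs(x)<95)&(abs(y)<wide/2+4)
        sh=k&(x>-10)&(x<62)&(abs(y)<26)
        b=np.arange(-10,62,6); mid=[]; 
        for a in b:
            yy=y[sh&(x>=a)&(x<a+6)]
            if len(yy)>6: mid.append((a+3,(np.percentile(yy,1)+np.percentile(yy,99))/2,np.ptp(np.percentile(yy,[1,99]))))
        mid=np.array(mid); f=np.polyfit(mid[:,0],mid[:,1],1)
        core=k&(abs(y)<15); x0,x1=np.percentile(x[core],[.3,99.7])
        xm=(x0+x1)/2; c=np.array(c)+ex*xm+ey*(f[1]); ang=ang+np.arctan(f[0])
    return c,ang,x1-x0,np.median(mid[:,2]),np.median(P[m][k][:,2])
E
python3 - <<'E'
from h import *
D=np.load("w1.npz");P=cloud(D["d"],D["K"],D["W"])
c,a,L,w,z=fit_lug(P,D["p"],np.array([585.,225.]),np.deg2rad(-20.2));print(c,a,L,w,z)
# which wrist choice is good for the whole transfer
for name,pos,ang in (("lug",c,a),("free",(570,21),-.1),("jig",(535,-180),-.133),("cam",(592,-241),-.133-.25),("camEnd",(592,-241),-.133-2.3)):
    for h in (0,np.pi):
        for zz in (30,200):
            q=kin.inverse_kinematics([pos[0],pos[1],zz],R(ang+h)); print(name,h>0,zz,None if q is None else np.round(q,2))
E
```

```text
[587.88713724 227.97057129] -0.3433544778166074 142.99842727610428 34.28532512920726 37.00621349258114
lug False 30 [-0.75  0.61  0.44  1.81 -0.34  0.8  -2.05]
lug False 200 [-0.81  0.42  0.52  1.66 -0.23  1.12 -2.15]
lug True 30 [ 0.3   0.93 -1.19  1.74  0.94  1.16  0.05]
lug True 200 [ 0.31  0.67 -1.18  1.6   0.64  1.31  0.27]
free False 30 [-0.44  0.53  0.44  1.95 -0.33  0.73 -1.48]
free False 200 [-0.54  0.32  0.54  1.81 -0.18  1.07 -1.6 ]
free True 30 [ 0.69  0.85 -1.18  1.89  0.91  1.07  0.59]
free True 200 [ 0.72  0.55 -1.17  1.74  0.54  1.22  0.88]
jig False 30 [-0.19  0.55  0.59  1.97 -0.44  0.75 -1.05]
jig False 200 [-0.31  0.33  0.71  1.83 -0.24  1.07 -1.21]
jig True 30 [ 1.05  0.84 -1.18  1.9   0.91  1.07  0.92]
jig True 200 [ 1.09  0.54 -1.17  1.75  0.53  1.21  1.21]
cam False 30 [-0.09  0.66  0.6   1.79 -0.48  0.84 -1.22]
cam False 200 [-0.2   0.48  0.75  1.65 -0.35  1.15 -1.32]
cam True 30 [ 0.35  0.58 -0.04  1.76  0.03  0.79  1.48]
cam True 200 [ 0.21  0.41  0.15  1.63 -0.06  1.11  1.56]
camEnd False 30 [ 1.05  0.94 -1.19  1.72  0.95  1.17  1.87]
camEnd False 200 [ 1.06  0.69 -1.18  1.58  0.65  1.32  2.08]
camEnd True 30 [ 0.07  0.61  0.35  1.78 -0.28  0.8  -0.3 ]
camEnd True 200 [-0.04  0.43  0.5   1.64 -0.22  1.12 -0.34]
```

Run:
```python
from h import *
c=np.array([587.9,228.0]);a=-.343;ex=np.array([np.cos(a),np.sin(a)])
g=c+14*ex
claw.set_gripper(66,60)
env.move_straight([*g,110],R(a),vel=200)
print(env.move_straight([*g,3],vel=100,contact_N=8)); s=telemetry.read_state();print(s["tool_pos"],s["ft_force"])
f0=np.array(s["ft_force"])
claw.set_gripper(20,70); s=telemetry.read_state();print("w",s["grip_width"],np.array(s["ft_force"])-f0,s["time"])
env.move_straight([*g,80],vel=120); s=telemetry.read_state();print("w",s["grip_width"],s["ft_force"],s["torque"])
p,d,K,W=grab("wrist");cv2.imwrite("pics/w2.png",p);np.savez("w2.npz",p=p,d=d,K=K,W=W)
```

```text
False
[601.75456561 223.47025102   3.76263876] [-0.68137909  0.09624687  0.92634709]
w 19.754882203742998 [ 1.15323413  0.09665376 -2.16604123] 7.7
w 19.899546795532217 [ 0.54003315 -0.49562193 -0.24968597] [ 0.03501448  0.01626117 -0.02017625]
```

View pics/w2.png

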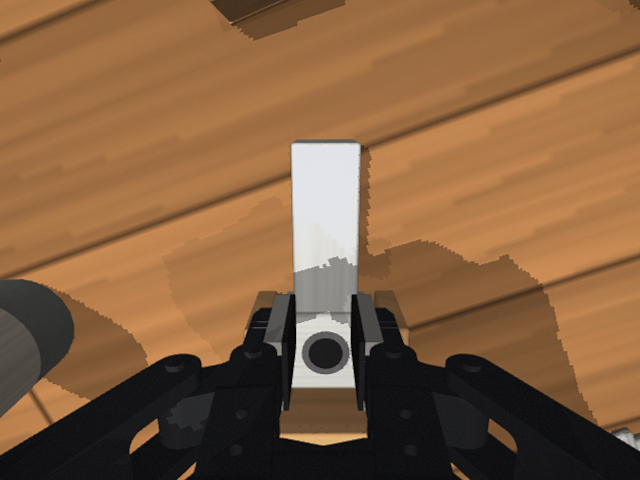

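The fingers read 19.8 mm, narrower than the 36 mm shank, and the image doesn't settle why: shank end at (326,142), head bore at (325,352), finger pads at columns 295 and 352. I'll use depth to see where the lug is now.

Run:
```python
from h import *
D=np.load("w2.npz");P=cloud(D["d"],D["K"],D["W"])
for v in (143,150,200,250,290,320,335,385,395): print(v,P[v,325].round(1))
for v in (150,200,280):
    r=P[v,:,2]; k=[u for u in range(260,400) if r[u]>25]; print(v,min(k),max(k),P[v,min(k)].round(1),P[v,max(k)].round(1))
print(P[300:400:20,290].round(),P[300:400:20,358].round())
s=telemetry.read_state();print(s["grip_width"],s["tool_pos"],s["ft_force"])
```

```text
143 [654.9 203.7  36.5]
150 [651.7 204.9  37.5]
200 [627.4 213.5  37.2]
250 [601.9 222.7  38.4]
290 [578.9 230.8  35.8]
320 [562.2 236.8  37.3]
335 [553.2 240.   37.3]
385 [521.7 251.3  36.9]
395 [503.7 257.6  20.3]
150 290 359 [657.6 221.9  34.8] [645.9 188.6  37.3]
200 291 358 [633.2 230.6  35.5] [621.7 197.2  37.5]
280 293 356 [590.8 245.5  36.3] [579.1 212.5  36.7]
[[615. 231. 126.]
 [614. 230. 139.]
 [609. 232. 141.]
 [603. 234. 142.]
 [597. 237. 143.]] [[607. 209. 126.]
 [608. 211. 140.]
 [607. 212. 151.]
 [602. 213. 152.]
 [597. 215. 154.]]
19.93775818755476 [600.23369767 223.17256305  79.01013375] [ 0.35245513  0.67721871 -0.47645604]
```

Run:
```python
from h import *
for f,pos in (("w1.npz",(570.4,229,230.1)),("w2.npz",(600.2,223.2,79.0))):
    D=np.load(f);W=D["W"];P=cloud(D["d"],D["K"],np.array(eyes.calibration("wrist")["tool_from_camera"]))
    m=(P[...,2]<20)&(D["d"]>0); v,u=np.nonzero(m); Q=P[m]
    o=np.argsort(-Q[:,2])[:400:40]
    print(f,len(Q)); print(np.c_[u[o],v[o],Q[o].round(1)])
    o=np.argsort(v)[:200:20]; print(np.c_[u[o],v[o],Q[o].round(1)])
D=np.load("w2.npz");p=D["p"][230:420,220:420];cv2.imwrite("pics/w2c.png",cv2.resize(p,None,fx=3,fy=3,interpolation=cv2.INTER_CUBIC))
```

```text
w1.npz 52906
[[195.  330.    1.4 -44.4 -48.9]
 [448.  352.   -6.2  41.3 -50.5]
 [449.  354.   -6.6  41.5 -51. ]
 [449.  364.  -10.1  41.7 -51.5]
 [452.  324.    5.   41.4 -51.7]
 [450.  350.   -4.4  41.4 -52.2]
 [453.  319.    7.2  41.3 -52.6]
 [450.  364.   -9.2  41.6 -52.9]
 [472.  310.   10.7  46.9 -53.2]
 [459.  310.   10.8  42.7 -53.4]]
[[170.  310.   11.  -50.3 -53.6]
 [190.  310.   10.7 -44.1 -53. ]
 [473.  310.   11.2  46.8 -54.3]
 [185.  311.   11.3 -45.  -55.1]
 [465.  311.   11.2  44.1 -54.9]
 [174.  312.   10.9 -48.6 -54.9]
 [454.  312.   10.1  41.1 -53.4]
 [474.  312.   11.3  46.6 -55.9]
 [182.  313.   10.9 -45.8 -55.6]
 [462.  313.   11.4  42.5 -56.8]]
w2.npz 62264
[[  17.   379.   -64.1 -165.    20. ]
 [  16.   372.   -59.5 -164.4   19.6]
 [  12.   365.   -55.  -165.3   19.2]
 [  15.   375.   -60.7 -164.5   18.7]
 [  13.   390.   -69.5 -167.    18.1]
 [  11.   403.   -77.4 -169.4   17.8]
 [   7.   363.   -52.6 -166.1   17.3]
 [  12.   396.   -72.3 -167.2   16.8]
 [   7.   361.   -50.9 -165.2   16.5]
 [   8.   370.   -56.  -165.4   16. ]]
[[275.  294.   11.2 -17.9 -41.2]
 [351.  294.   11.3   8.7 -41.5]
 [275.  295.   11.5 -17.7 -42.7]
 [351.  295.   10.6   8.7 -40.8]
 [275.  296.   11.1 -17.7 -42.8]
 [351.  296.   10.3   8.7 -40.9]
 [275.  297.   11.2 -17.6 -43.9]
 [351.  297.    9.8   8.7 -40.6]
 [274.  298.   10.8 -18.  -43.7]
 [294.  298.    9.3 -11.3 -40.2]]
```

View pics/w2c.png

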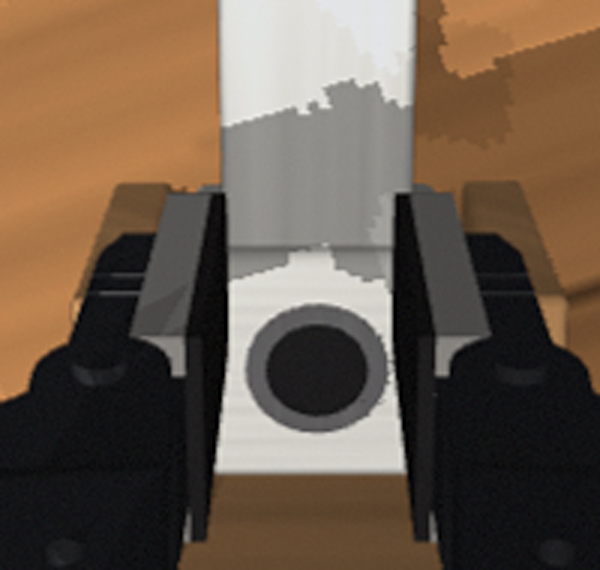

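The enlarged crop and depth show the fingertips about 40 mm short of the stated TCP (tool z ≈ −40 at 20 mm opening, −50 fully open). The first close therefore happened just above the lug, which has not moved. From here I allow for a tip offset of about −37 mm shut, plus the swing, and descend with contact sensing.

Run:
```python
from h import *
c=np.array([587.9,228.0]);a=-.343;ex=np.array([np.cos(a),np.sin(a)])
g=c+14*ex
claw.set_gripper(66,60)
env.move_straight([*g,5],R(a),vel=150)
hit=env.move_straight([*g,-36.5],vel=60,contact_N=6); s=telemetry.read_state();print(hit,s["tool_pos"],s["ft_force"])
if not hit:
    claw.set_gripper(20,70); s=telemetry.read_state();print("w",s["grip_width"],s["ft_force"],s["time"])
    if s["grip_width"]>30:
        env.move_straight([*g,45],vel=120); s=telemetry.read_state();print("w",s["grip_width"],s["ft_force"],s["torque"])
        p,d,K,W=grab("wrist");np.savez("w3.npz",p=p,d=d,K=K,W=W)
        P=cloud(d,K,W)
        for v in range(140,290,20): print(v,P[v,325].round(1))
```

```text
False [601.38851184 223.23983751 -36.38755471] [ 0.54859808  1.03131153 -1.35556464]
w 35.36701217577779 [-0.11536251 -0.68810338  2.59318318] 10.9167
w 35.021781702382334 [-0.10181449  0.87507118 -4.33635244] [-0.01581862 -0.02123266 -0.02381868]
140 [656.1 203.2   2.3]
160 [654.7 204.3  88.1]
180 [652.6 205.2 115.9]
200 [648.  206.8 117.2]
220 [643.  208.6 116.5]
240 [638.2 210.3 117.5]
260 [633.  212.1 117.4]
280 [627.3 214.2 116. ]
```

Run:
```python
from h import *
F=np.array([570.,21.]);a=-.2;ex=np.array([np.cos(a),np.sin(a)]);g=F+14*ex
env.move_straight([*g,45],R(a),vel=200)
hit=env.move_straight([*g,-28],vel=120,contact_N=6)
hit=hit or env.move_straight([*g,-37.5],vel=30,contact_N=4); s=telemetry.read_state();print(hit,s["tool_pos"],s["ft_force"])
claw.set_gripper(64)
env.move_straight([*g,20],vel=120)
claw.set_gripper(85)
env.move_straight([*(F-ex*30),120],vel=250)
p,d,K,W=grab("wrist");np.savez("w4.npz",p=p,d=d,K=K,W=W)
print(fit_lug(cloud(d,K,W),p,F,a),telemetry.read_state()["time"])
```

```text
True [584.65014801  18.34741072 -35.84950463] [0.1435792  1.04164777 4.88761591]
(array([570.82959306,  22.23833574]), np.float64(-0.1946031500750042), np.float64(142.6532740798724), np.float64(34.99959645419167), np.float64(36.98335613966293)) 16.075
```

Run:
```python
from h import *
a=-.133;ex=np.array([np.cos(a),np.sin(a)]);ey=np.array([-ex[1],ex[0]]);J=np.array([556.5,-183.6])
t=J+ex*(-40)+ey*(-20)
env.move_straight([*t,140],R(a),vel=300)
p,d,K,W=grab("wrist");np.savez("w5.npz",p=p,d=d,K=K,W=W);cv2.imwrite("pics/w5.png",p)
print(telemetry.read_state()["time"])
P=cloud(d,K,W); X=P[...,:2]-J; jx=X@ex; jy=X@ey; z=P[...,2]
# fence/stop tops (z 36-48) vs jig coordinates
m=(z>37)&(z<48)&(abs(jx)<130)&(jy>-20)&(jy<70)
for x0 in range(-5,110,8):
    k=m&(jx>=x0)&(jx<x0+8)
    if k.sum()>5: print("x",x0,"y range",np.percentile(jy[k],[1,99]).round(1),k.sum())
for y0 in range(-30,50,8):
    k=m&(jy>=y0)&(jy<y0+8)
    if k.sum()>5: print("y",y0,"x range",np.percentile(jx[k],[1,99]).round(1),k.sum())
pl=(abs(z-12)<4)&(abs(jx)<140)&(abs(jy+30)<130)
q=np.c_[P[pl][:,:2]].astype(np.float32); print("plate z",np.median(z[pl]),cv2.minAreaRect(q))
h=(z>70)&(z<95)&(abs(jx-42)<50)&(abs(jy+52)<50); print("handle",z[h].mean(),cv2.minAreaRect(P[h][:,:2].astype(np.float32)))
```

```text
17.0333
x 3 y range [20.  41.7] 87
x 11 y range [19.9 41.5] 459
x 19 y range [20.  41.6] 365
x 27 y range [19.9 41.7] 457
x 35 y range [20.  41.7] 512
x 43 y range [20.1 41.7] 517
x 51 y range [20.1 41.8] 519
x 59 y range [20.1 41.8] 558
x 67 y range [20.2 41.9] 447
x 75 y range [20.2 41.9] 504
x 83 y range [-19.4  40.7] 1264
x 91 y range [-19.4  37. ] 860
y -22 x range [86.3 95.3] 204
y -14 x range [86.2 95.3] 269
y -6 x range [86.3 95.3] 265
y 2 x range [86.2 95.3] 268
y 10 x range [86.2 95.2] 272
y 18 x range [10.4 94.7] 1734
y 26 x range [10.4 94.7] 1805
y 34 x range [10.3 94. ] 1720
y 42 x range [29.6 82.2] 12
plate z 12.95686679725165 ((553.720947265625, -211.055908203125), (185.5174560546875, 204.4388427734375), 82.69571685791016)
handle 83.72180160207448 ((593.283203125, -238.34347534179688), (16.278854370117188, 59.76929473876953), 68.52965545654297)
```

View pics/w5.png

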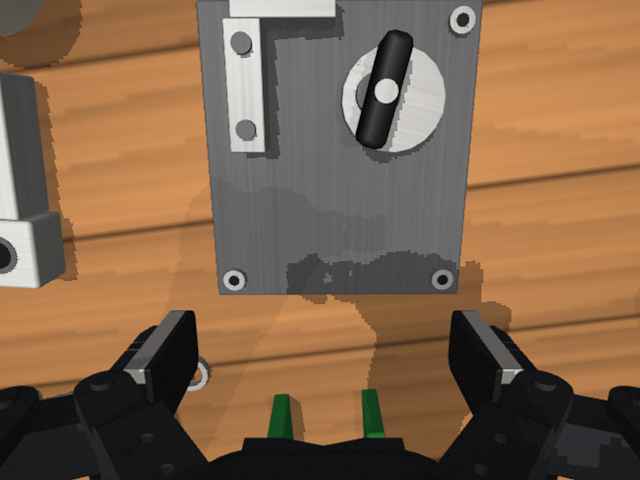

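The picture shows the jig's fence at (245,85), end stop at (283,8) and eccentric with its bar at (385,92). The fence face is at about jig y = +17.5, the cam angle is about 0.25 rad, and there is ~12 mm of play. Next: regrasp by the head and bring the lug over the jig.

```bash
cat >> h.py <<'E'
ja=-.130; jex=np.array([np.cos(ja),np.sin(ja)]); jey=np.array([-jex[1],jex[0]]); JW=np.array([558.2,-181.3])  # wrist-camera frame
def tcp(p,a): return np.asarray(p)+1.4*np.array([np.sin(a),-np.cos(a)])
def jw(x,y): return JW+x*jex+y*jey
E
python3 - <<'E'
from h import *
c=np.array([570.83,22.24]);a=-.1946;ex=np.array([np.cos(a),np.sin(a)])
g=tcp(c-50*ex,a)
env.move_straight([*g,60],R(a),vel=300)
hit=env.move_straight([*g,-25],vel=120,contact_N=8) or env.move_straight([*g,-36],vel=50,contact_N=6)
s=telemetry.read_state();print(hit,s["tool_pos"],s["ft_force"])
assert not hit
claw.set_gripper(30,110); s=telemetry.read_state();print("w",s["grip_width"],s["ft_force"])
assert s["grip_width"]>46
env.move_straight([*s["tool_pos"][:2],50],vel=150)
t=tcp(jw(5-50,-6.6),ja)
env.move_straight([*t,50],R(ja),vel=220)
s=telemetry.read_state();print(s["time"],s["tool_pos"],s["ft_force"],s["grip_width"],s["torque"])
p,d,K,W=grab("wrist");np.savez("w6.npz",p=p,d=d,K=K,W=W);cv2.imwrite("pics/w6.png",p)
P=cloud(d,K,W); X=P[...,:2]-JW; jx=X@jex; jy=X@jey; z=P[...,2]
m=(z>80)&(z<140)&(jx>-15)&(jx<110)&(abs(jy+6)<30)
for x0 in range(-15,90,15):
    k=m&(jx>=x0)&(jx<x0+15)
    if k.sum()>20: print(x0,np.percentile(jy[k],[1,99]).round(1),np.median(z[k]).round(1),jx[k].max().round(1))
E
```

```text
False [521.28733368  30.58136994 -36.20024454] [ 0.62644744  0.11781192 -0.397435  ]
w 50.36828566142488 [-2.42142557  0.46402752  5.98045529]
21.475 [ 512.45762133 -181.705921     49.48049602] [ 1.0117045   0.53449372 -4.23312676] 50.49113816758802 [0.02757713 0.15015646 0.04430497]
-15 [-22.5  12.3] 121.7 -0.0
0 [-22.5  12.3] 121.7 15.0
15 [-22.5  12.3] 121.6 30.0
30 [-22.5  12.4] 121.6 45.0
45 [-22.5  12.5] 121.5 51.3
```

View pics/w6.png

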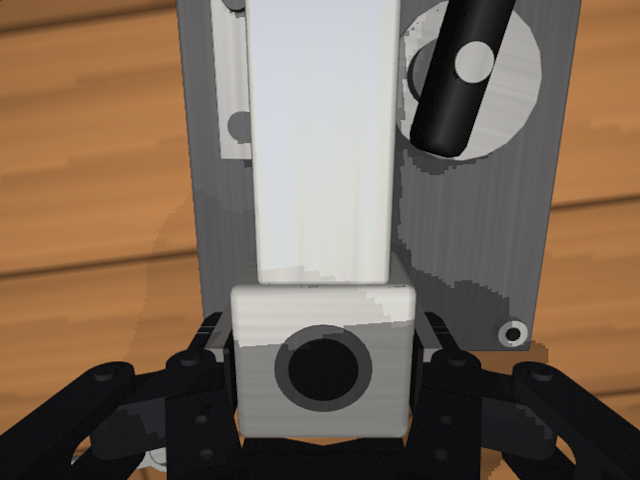

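The lug is held by its head, level and parallel to the jig. Its centre is at about jig y −5, between the fence edge (col 250) and the cam (col 400). Lower it, then push gently to the fence and the stop.

Run:
```python
from h import *
def st(m):
    s=telemetry.read_state(); x=np.array(s["tool_pos"]); d=x[:2]-tcp(JW,ja)
    print(m,"jig",round(d@jex+50,1),round(d@jey,1),"z",round(x[2],1),np.round(s["ft_force"],1),s["time"],s["grip_width"]); return x
t=tcp(jw(5-50,-6.6),ja)
h1=env.move_straight([*t,-10],vel=120,contact_N=10);x=st(f"low {h1}")
assert not h1
h=env.move_straight([*t,-27],vel=30,contact_N=4);x=st(f"plate {h}")
h=env.move_straight([*(x[:2]+jey*12),x[2]],vel=25,contact_N=7);x=st(f"fence {h}")
h=env.move_straight([*(x[:2]+jex*16-jey*0.3),x[2]],vel=25,contact_N=9);x=st(f"stop {h}")
```

```text
low False jig 5.5 -6.5 z -9.7 [-0.2  1.4 -3.3] 22.175 50.628286411385155
plate True jig 5.2 -6.5 z -23.4 [-1.6  1.   6. ] 22.6583 50.79867703471736
fence True jig 5.3 -0.5 z -23.4 [ 0.1 -0.8  1.5] 23.0333 50.47542075781961
stop True jig 5.0 -0.5 z -23.4 [-0.8  1.3  4.4] 23.3 50.69426481786765
```

Run:
```python
from h import *
def st(m):
    s=telemetry.read_state(); x=np.array(s["tool_pos"]); d=x[:2]-tcp(JW,ja); f=np.array(s["ft_force"])
    print(m,"jig",round(d@jex+50,1),round(d@jey,1),"z",round(x[2],1),"F jig",np.round([f[:2]@jex,f[:2]@jey,f[2]],1),s["time"],s["grip_width"]); return x
x=st("now")
h=env.move_straight([*(x[:2]+jex*14),x[2]+.5],vel=25,contact_N=12);x=st(f"stop {h}")
h=env.move_straight([*(x[:2]+jey*6),x[2]],vel=25,contact_N=12);x=st(f"fence {h}")
env.hold(.2);x=st("held")
```

```text
now jig 5.0 -0.5 z -23.4 F jig [-1.   1.2  4.4] 23.3 50.69426481786765
stop True jig 4.8 -0.4 z -23.3 F jig [-2.4  0.   4.6] 23.5833 50.55141855923649
fence True jig 4.9 -0.5 z -23.1 F jig [-0.6 -0.8  3.3] 23.8333 50.80552115747072
held jig 4.9 -0.5 z -23.2 F jig [-0.5  0.8  2.4] 24.0333 50.91034127438047
```

Run:
```python
from h import *
p,d,K,W=grab("wrist");np.savez("w7.npz",p=p,d=d,K=K,W=W)
P=cloud(d,K,W); X=P[...,:2]-JW; jx=X@jex; jy=X@jey; z=P[...,2]
m=(z>44)&(z<56)&(jx>-15)&(jx<110)&(abs(jy)<30)
for x0 in range(-15,90,15):
    k=m&(jx>=x0)&(jx<x0+15)
    if k.sum()>20: print(x0,np.percentile(jy[k],[1,99]).round(1),np.median(z[k]).round(1),jx[k].max().round(1))
a,da,K,W=grab("top"); b,db,Kb,Wb=grab("scene"); np.savez("t7.npz",d=da,K=K,W=W)
P=cloud(da,K,W); X=P[...,:2]-JW; jx=X@jex; jy=X@jey; z=P[...,2]
m=(z>30)&(z<60)&(abs(jy+0)<12)&(jx>20)&(jx<120)
for x0 in range(20,120,4):
    k=m&(jx>=x0)&(jx<x0+4)
    if k.sum(): print(x0,np.median(z[k]).round(1),k.sum(),end="; ")
o=np.hstack([cv2.resize(p,(400,300)),cv2.resize(a[180:300,330:490],(400,300),interpolation=cv2.INTER_CUBIC)])
o2=cv2.resize(b[200:290,220:340],(400,300),interpolation=cv2.INTER_CUBIC)
cv2.imwrite("pics/c7.png",np.vstack([o,np.hstack([o2,o2*0])]))
```

```text
-15 [-18.   16.8] 49.2 -0.0
0 [-18.1  17.1] 49.1 15.0
15 [-18.2  29.4] 49.0 30.0
30 [-18.4  24.4] 49.0 45.0
45 [-18.4  25.3] 49.0 52.6
64 44.7 1; 68 48.1 3; 72 49.8 5; 76 40.4 1; 80 41.5 2; 84 36.5 10; 88 41.7 11; 92 41.2 11; 96 39.1 11; 100 39.6 6;
```

View pics/c7.png

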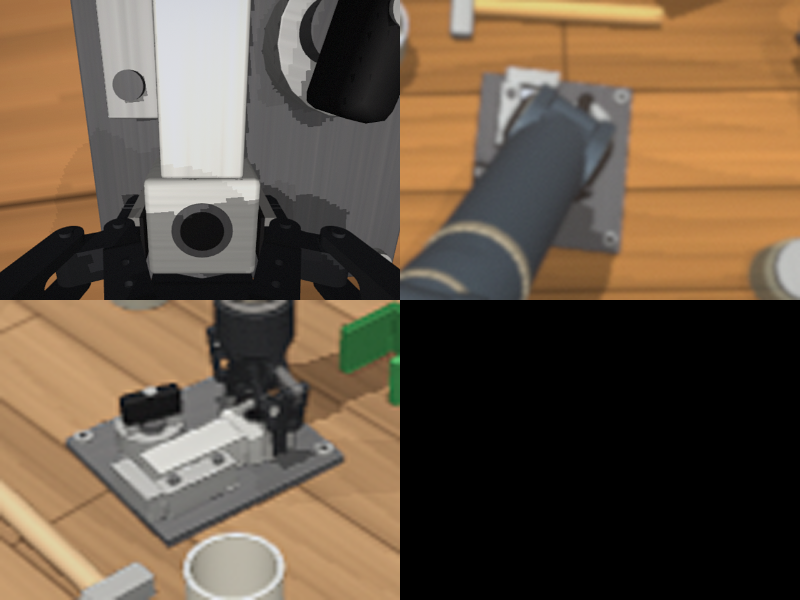

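The composite shows the lug flat on the plate, along the fence. In the scene view (lower left) a gap of about 8 mm remains at the end stop, so the "stop" trip was only a start-up or friction transient. I'll advance in small steps and watch the force.

Run:
```python
from h import *
def st():
    s=telemetry.read_state(); x=np.array(s["tool_pos"]); d=x[:2]-tcp(JW,ja); f=np.array(s["ft_force"])
    return np.round([d@jex+50,d@jey,x[2],f[:2]@jex,f[:2]@jey,f[2],s["time"]],1)
s=telemetry.read_state(); b=np.array(s["tool_pos"]); b[:2]-=jey*.3; b[2]+=.6
for i in range(1,14):
    env.move_straight([*(b[:2]+jex*i),b[2]],R(ja),vel=20); r=st(); print(i,r)
    if r[3]<-10: break
```

```text
1 [  4.7  -0.8 -23.2  -1.6  -0.8  -1.7  24.4]
2 [  6.4  -0.6 -23.   -0.9  -0.7  -4.2  24.7]
3 [  8.   -0.6 -22.7  -0.2  -0.9  -3.5  24.9]
4 [  9.1  -0.6 -22.5   0.6  -0.   -3.4  25.2]
5 [ 10.1  -0.7 -22.5   0.3  -0.   -4.1  25.4]
6 [ 11.   -0.8 -22.5  -0.3   0.3  -4.1  25.7]
7 [ 12.   -0.8 -22.5  -1.   -0.7  -3.3  25.9]
8 [ 13.   -0.7 -22.6  -0.5  -0.1  -3.9  26.2]
9 [ 13.1  -0.8 -22.7  -3.   -0.5  -1.8  26.4]
10 [ 13.   -0.8 -22.9  -6.6  -0.4  -0.8  26.7]
11 [ 12.9  -0.7 -23.   -8.2  -0.3   1.   26.9]
12 [ 12.7  -0.7 -23.1 -10.7  -0.2   1.8  27.2]
```

Run:
```python
from h import *
def st():
    s=telemetry.read_state(); x=np.array(s["tool_pos"]); d=x[:2]-tcp(JW,ja); f=np.array(s["ft_force"])
    return np.round([d@jex+50,d@jey,x[2],f[:2]@jex,f[:2]@jey,f[2],s["time"]],1)
s=telemetry.read_state(); b=np.array(s["tool_pos"]); b[:2]+=jex*2
for i in (.7,1.4,2.1,2.8,3.5):
    env.move_straight([*(b[:2]+jey*i),b[2]-.2],R(ja),vel=15); r=st(); print(i,r)
    if r[4]<-6: break
claw.set_gripper(72); x=np.array(telemetry.read_state()["tool_pos"])
env.move_straight([*x[:2],40],vel=120); claw.set_gripper(80)
env.move_straight([*tcp(jw(-60,-20),ja),130],vel=300)
p,d,K,W=grab("wrist");np.savez("w8.npz",p=p,d=d,K=K,W=W);cv2.imwrite("pics/w8.png",p)
P=cloud(d,K,W); X=P[...,:2]-JW; jx=X@jex; jy=X@jey; z=P[...,2]
m=(z>45)&(z<55)&(jx>-70)&(jx<100)&(abs(jy)<40)
for x0 in range(-75,95,15):
    k=m&(jx>=x0)&(jx<x0+15)
    if k.sum()>20: print(x0,np.percentile(jy[k],[1,99]).round(1),np.median(z[k]).round(1),np.percentile(jx[k],[.5,99.5]).round(1))
m=(z>37)&(z<46)&(abs(jx-55)<60)&(jy>-20)&(jy<50)
k=m&(abs(jy)<12)&(jx>80);print("stop",np.percentile(jx[k],[1,99])); k=m&(jx<75)&(jx>15)&(jy>10);print("fence",np.percentile(jy[k],[1,99]))
h=(z>70)&(z<95)&(abs(jx-42)<50)&(abs(jy+52)<50); print("handle",z[h].mean(),cv2.minAreaRect(P[h][:,:2].astype(np.float32)),telemetry.read_state()["time"])
```

```text
0.7 [ 13.   -0.6 -23.4  -5.1  -1.9  -0.3  27.5]
1.4 [ 13.   -0.5 -23.4  -6.2  -1.9  -0.   27.7]
2.1 [ 13.   -0.5 -23.3  -6.1  -2.7  -0.8  28. ]
2.8 [ 13.   -0.5 -23.3  -5.8  -4.6  -0.6  28.2]
3.5 [ 13.   -0.5 -23.3  -6.3  -6.7  -0.3  28.5]
-60 [-25.9  24.5] 49.0 [-59.1 -45. ]
-45 [-26.1  24.5] 49.3 [-44.9 -30. ]
-30 [-26.1  24.6] 49.1 [-30. -15.]
-15 [-24.8  23.6] 48.8 [-15.   -0.2]
0 [-18.2  16.8] 49.0 [ 0.3 14.6]
15 [-18.3  33.2] 48.8 [15.1 30. ]
30 [-39.5  16.8] 49.0 [30.  44.9]
45 [-18.4  16.7] 48.9 [45.1 59.9]
60 [-18.5  33.2] 48.8 [60.2 73.1]Traceback (most recent call last):
  File "<stdin>", line 19, in <module>
    return _quantile_unchecked(
        a, q, axis, out, overwrite_input, method, keepdims, weights)
    return _ureduce(a,
                    func=_quantile_ureduce_func,
    ...<5 lines>...
                    overwrite_input=overwrite_input,
                    method=method)
    r = func(a, **kwargs)
    result = _quantile(arr,
                       quantiles=q,
    ...<2 lines>...
                       out=out,
                       weights=wgt)
    slices_having_nans = np.isnan(arr[-1, ...])
                                  ~~~^^^^^^^^^
IndexError: index -1 is out of bounds for axis 0 with size 0
```

View pics/w8.png

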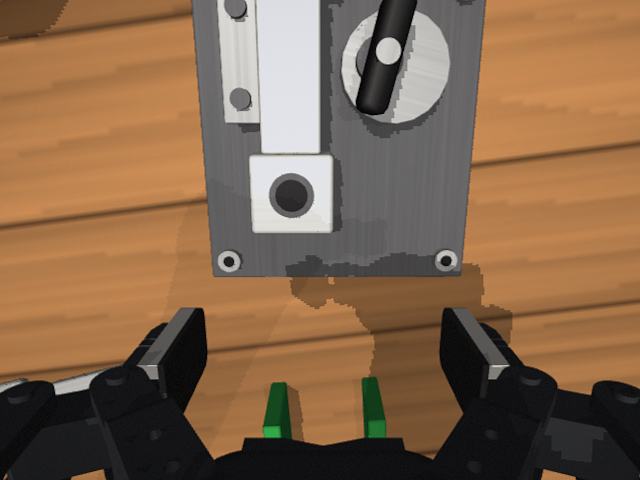

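The picture shows the lug flat, along the fence (col 258) with its head free at (291,195). The cam handle hub is at (388,52). Now grip the handle from above, with j7 chosen so clockwise turning has room.

Run:
```python
from h import *
D=np.load("w8.npz");P=cloud(D["d"],D["K"],D["W"]);X=P[...,:2]-JW; jx=X@jex; jy=X@jey; z=P[...,2]
h=(z>70)&(z<95)&(abs(jx-42)<50)&(abs(jy+52)<50); print("handle",cv2.minAreaRect(P[h][:,:2].astype(np.float32)))
a=-.375+np.pi; C=[593.0,-239.7]
claw.set_gripper(50,100)
env.move_ptp([*C,100],R(a)); s=telemetry.read_state();print(s["time"],np.round(s["qpos"],2),s["tool_pos"])
h=env.move_straight([*C,20],vel=100,contact_N=8); s=telemetry.read_state();print(h,s["tool_pos"],s["ft_force"],s["torque"])
if not h:
    claw.set_gripper(5,100); s=telemetry.read_state();print(s["grip_width"],s["tool_pos"],s["ft_force"],s["torque"],s["time"],np.round(s["qpos"],3).tolist())
```

```text
handle ((591.10009765625, -237.52859497070312), (16.195941925048828, 55.521949768066406), 68.47705841064453)
32.9333 [ 0.43  0.51 -0.15  1.71  0.09  0.93  1.44] [ 592.91354538 -239.62308676   99.97793275]
False [ 593.62773962 -239.88063556   20.62829112] [ 0.32427794 -0.06324111  0.68436109] [ 0.0154987   0.01653456 -0.05908989]
14.37232437688224 [ 593.4349979  -239.82795611   20.94752396] [-1.02453829 -0.02592518  4.3990196 ] [0.0682778  0.2669384  0.07105741] 34.2917 [0.419, 0.602, -0.14, 1.762, 0.113, 0.784, 1.419]
```

```bash
cat > turn.py <<'E'
from h import *
import sys
s=telemetry.read_state(); q=list(s["qpos"]); q0=q[6]; T0=float(sys.argv[1])
steps=[float(v) for v in sys.argv[2].split(",")]; lim=float(sys.argv[3])
def rep():
    s=telemetry.read_state(); f=np.array(s["ft_force"]); R_=np.array(s["orientation"])
    print(round(s["time"],2),"q7",round(s["qpos"][6],3),"a",round(np.arctan2(R_[1,0],R_[0,0]),3),"Tz",round(s["torque"][2],2),"F",f.round(1),np.round(s["tool_pos"],1),round(s["grip_width"],1)); return s
rep()
for d in steps:
    q[6]-=d; env.goto_joints(q); s=rep()
    if abs(s["torque"][2]-T0)>lim or np.linalg.norm(s["ft_force"])>30: print("stop");break
E
python3 turn.py 0.07 0.15,0.25,0.3,0.3,0.15,0.1,0.08,0.06,0.06,0.05,0.05,0.05,0.05,0.05,0.05 0.6
```

```text
34.29 q7 1.419 a 2.767 Tz 0.07 F [-1.  -0.   4.4] [ 593.4 -239.8   20.9] 14.4
34.56 q7 1.272 a 2.619 Tz -0.15 F [-0.  -0.3  1.3] [ 593.3 -239.9   21. ] 14.3
34.91 q7 1.023 a 2.371 Tz -0.13 F [-1.3  0.1  1.8] [ 593.3 -240.1   21. ] 14.6
35.3 q7 0.723 a 2.071 Tz -0.16 F [-1.3 -1.   2.3] [ 593.1 -240.2   20.9] 14.4
35.69 q7 0.423 a 1.771 Tz -0.13 F [-3.3 -0.8  3.4] [ 592.9 -240.2   21. ] 14.5
35.96 q7 0.274 a 1.622 Tz -0.16 F [-4.9 -1.2  4.2] [ 592.8 -240.2   21. ] 14.6
36.21 q7 0.174 a 1.521 Tz -0.17 F [-5.2 -1.4  3.9] [ 592.8 -240.2   21. ] 14.3
36.46 q7 0.093 a 1.44 Tz -0.2 F [-4.9 -1.7  5. ] [ 592.7 -240.3   21. ] 14.2
36.71 q7 0.033 a 1.38 Tz -0.1 F [-5.4 -2.   6.9] [ 592.6 -240.2   21. ] 14.2
36.96 q7 -0.027 a 1.32 Tz -0.15 F [-5.1 -1.9  5.5] [ 592.6 -240.2   21. ] 14.1
37.21 q7 -0.075 a 1.275 Tz 0.82 F [-5.8 -1.8  5.8] [ 592.5 -240.3   21. ] 14.5
stop
```

Run:
```python
from h import *
for i in range(4):
    s=telemetry.read_state();print(round(s["time"],2),np.round(s["torque"],2),np.round(s["effort"][6],2),round(s["qpos"][6],3),round(s["grip_width"],1)); env.hold(.1)
```

```text
37.21 [-0.47  1.17  0.82] -0.87 -0.075 14.5
37.31 [-0.45  1.19  0.95] -0.86 -0.075 14.7
37.41 [-0.44  1.17  0.85] -0.86 -0.075 14.6
37.51 [-0.43  1.09  0.88] -0.86 -0.074 14.3
```

```bash
python3 turn.py -0.0 0.012,0.01,0.01 1.1
python3 - <<'E'
from h import *
env.hold(.2); s=telemetry.read_state(); print(np.round(s["torque"],2),s["effort"][6],s["qpos"][6],s["ft_force"])
E
```

```text
37.61 q7 -0.074 a 1.275 Tz 0.85 F [-5.  -3.4  6.1] [ 592.5 -240.3   20.9] 14.6
37.86 q7 -0.083 a 1.268 Tz 1.24 F [-3.7 -2.1  4. ] [ 592.5 -240.4   20.9] 14.4
stop
[-0.4  0.8  1.4] -1.360487937927246 -0.0843201718540151 [-4.75745194 -2.79695957  5.10839528]
```

Run:
```python
from h import *
claw.set_gripper(50); x=np.array(telemetry.read_state()["tool_pos"]); print(telemetry.read_state()["ft_force"])
env.move_straight([*x[:2],120],vel=150)
env.move_ptp([*tcp(jw(-75,-20),ja),150],R(ja))
p,d,K,W=grab("wrist");np.savez("w9.npz",p=p,d=d,K=K,W=W);a,da,Ka,Wa=grab("top");b,_,_,_=grab("scene")
P=cloud(d,K,W); X=P[...,:2]-JW; jx=X@jex; jy=X@jey; z=P[...,2]
m=(z>45)&(z<55)&(jx>-70)&(jx<100)&(abs(jy)<40)
for x0 in range(-75,95,15):
    k=m&(jx>=x0)&(jx<x0+15)
    if k.sum()>20: print(x0,np.percentile(jy[k],[1,99]).round(1),np.median(z[k]).round(1),np.percentile(jx[k],[.5,99.5]).round(1))
h=(z>70)&(z<95)&(abs(jx-42)<50)&(abs(jy+52)<50); print("handle",cv2.minAreaRect(P[h][:,:2].astype(np.float32)),telemetry.read_state()["time"])
o=np.hstack([cv2.resize(p,(400,300)),cv2.resize(a[180:300,330:490],(400,300),interpolation=cv2.INTER_CUBIC)])
o2=np.hstack([cv2.resize(b[200:290,220:340],(400,300),interpolation=cv2.INTER_CUBIC),cv2.resize(a,(400,300))])
cv2.imwrite("pics/c9.png",np.vstack([o,o2]))
```

```text
[-0.01438022  0.14347655  0.37890178]
-60 [-26.2  24.5] 48.9 [-59.4 -45. ]
-45 [-26.1  24.4] 49.3 [-45.  -30.1]
-30 [-26.   24.5] 49.1 [-29.6 -15.1]
-15 [-24.7  23. ] 48.7 [-14.5  -0.5]
0 [-18.4  16.7] 49.0 [ 0.1 14.9]
15 [-18.4  33. ] 48.8 [15.4 29.8]
30 [-18.4  16.9] 48.9 [30.1 44.8]
45 [-18.5  17. ] 49.0 [45.2 59.8]
60 [-18.5  16.7] 48.9 [60.  62.2]
handle ((593.2474975585938, -238.32032775878906), (59.77517318725586, 16.713300704956055), 74.13304901123047) 40.625
```

View pics/c9.png

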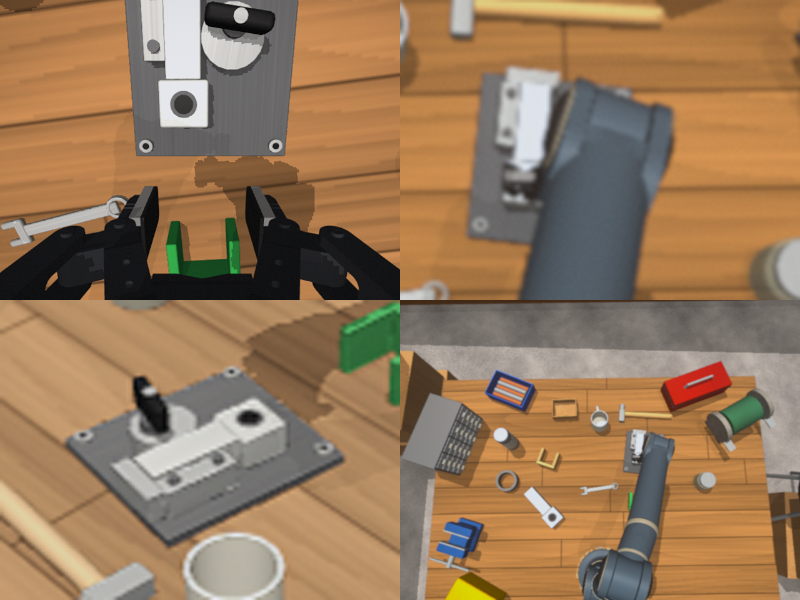

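The last composite shows the lug flat, along the fence and up to the end stop. The bar is turned across with the lobe against the shank, the gripper is well clear, and the other things are where they were. Handing in.

```bash
python3 -c "
from h import *
order.sign_off(); print(telemetry.read_state()['time'])"
```

```text
the job is handed in; nothing more can be done
the job is handed in; nothing more can be done
```

The lug is clamped in the jig and the job was handed in at about 41 s on the robot's clock. I took it by the shank out of the pocket, set it on the bench and took it again by its head. It lay flat against the fence and end stop before I turned the eccentric clockwise and let go.

**Last checks**
- **Lug position:** its top measured 49 mm above the bench (48 expected). It lay parallel to the fence, its shank edge within about 1 mm of the fence face. The head's rear edge was at jig x −59.4 mm (−60 when home). The stop itself was out of the wrist camera's view in that last check. The end contact rests on the force felt while pushing (about 10 N) and on the scene picture.
- **Clamp:** about 1.3 to 1.4 N m when I let go, at a cam angle of about 1.72 to 1.74 rad. I had predicted contact at 1.71. The last picture gave 1.72 and the gripper 1.74; that is within measuring error or slight give in the grip. I did not measure the clamping force again after letting go.
- **Surroundings:** the gripper was well clear at the end, and the other things looked unmoved in the pictures.

**What went wrong or disagreed on the way**
- **First grasp missed:** the fingertips are about 37 to 50 mm shorter than the stated TCP, so the first close shut just above the lug without moving it. I corrected for this from the wrist depth.
- **False contact at the stop:** the first pushes toward the end stop reported contact too early, with about 8 mm still to go. I finished in small steps while watching the force.
- **Torque sign:** the wrist torque read about −0.15 N m while the handle turned freely, the wrong sign for friction. If that is a fixed offset, the true clamp torque is up to 0.3 N m higher, slightly above the 1 to 1.5 N m range.

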